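# Pin the bending roll into the bangle bender

## Robot

A 6-joint arm with a two-finger parallel gripper is mounted at the origin on the work surface. World frame = base frame: x ahead of the robot, y to its left, z up, the work surface at z = 0. Lengths are in m, angles in rad, forces in N, time in s.
With the tool pointing down it reaches from about 0.3 to 0.875 m from the base axis. Payload 4.2 kg.
Tool frame: the origin (TCP) lies where the fingers leave the gripper's body, on its centre line; the fingertips stand 73 mm ahead of it and the grasp point (between the pads) lies 54 mm ahead of it (finger_overhang is the distance from the TCP to the fingertips, in m); y points along the fingers, z is the direction in which the jaws open and shut, and the axes are right-handed (so a half turn about y gives the same grasp; the last joint's range is limited). The gripper opens to 85 mm and grips with 20 to 120 N. Pads are 22 mm wide; open, the fingers measure 114 mm over their backs; the gripper's body (76 mm by 85 mm) begins 54 mm behind the grasp point. The pads swing forward as they close: fully open they stand 13 mm farther back than shut.
Start: joints at [1.284, 0.32, 1.565, -0, 1.257, -0.02], TCP at [0.152, 0.555, 0.304] pointing down, gripper open.
Joint ranges: [-3.11, 3.11], [-0.84, 2.01], [0.21, 2.61], [-1.34, 4.49], [0.05, 2.63], [-2.56, 2.56]. Speed limits (rad/s): [2.57, 2.57, 3.14, 3.14, 3.14, 3.14].

## Interface

Orientations are given as a unit quaternion [x, y, z, w].
In Python, from plant import get_obs, get_image, finish_job, find_in, cut_out, finger_overhang gives the robot as it stands. The module is installed in compiled form; this text tells all that it offers.
- The arm moves only by the shell command python3 -m creep 'ROWS'. ROWS is text: rows parted by semicolons, each of 7 numbers parted by spaces: the shift along the tool's x, y, z in cm, then the turn, a rotation vector about the tool's x, y, z in degrees, then the closure, from 0 (fully open) to 1 (shut). In form: x y z rx ry rz jaw; .... A call has exactly 10 rows; each row shifts and turns the commanded pose from where the row before left it, along the tool's axes as they then stand; what a row does not reach is not made up. A row lasts 1/8 s, in which the tool goes at most 62.5 mm and 10.7 degrees, less where a joint would pass 70% of its speed; a pose out of reach is approached as far as the arm can. A call with a gripper value outside its range is refused whole. The fingers move at their own pace and stop on an object; the grip force is fixed at half the most. Time passes only in rows, so rows that do not move let the fingers close, or fill a call up. It gives the time, the measured TCP pose, the force and the opening at its end, in the units of the state.
- get_obs(): the state, without advancing time (a new reading comes with each control period).
- get_image(name): name is "side" or "top"; returns a dict with "color" (384x512x3 uint8, red, green, blue), "fx", "fy", "cx", "cy" (pixels), "rvec" (rotation vector, rad) and "tvec" (3), from world to camera coordinates, as OpenCV has them. Camera axes: x right, y down, z forward; pixel columns grow to the right and rows downward; lengths in m; the calibration is good to about 2 mm. A picture is of the moment at which its call begins. There is no depth.
- finish_job(): hands the job in, once; it reports no verdict.
Trained networks look in a picture, given as the dict that the camera call returned (one of the last four; its "shot" number tells which), for a name from the list of things; names that differ only in an ending like _2 or _b are one class to them, and where a whole thing is asked for, a point or a joint stands for the part that bears it (a point fixed in the world has none). Each returns a list of dicts, best first, with "confidence" (0 to 1); they miss things now and then, are a little off and sometimes report something else, mostly with a low value. They report only what shows in the picture. A call takes as long as a camera call. They do not tell look-alikes from the thing itself.
- find_in(target, picture): "uv" ([column, row] in pixels, amid what is visible of it).
- cut_out(target, picture): "mask" (384x512 bool, what is visible of it) and "uv" ([column, row] in pixels, amid what is visible of it).
The state is a dict: "time_s": time; "q": joint angles; "dq": joint speeds; "joint_torque": joint torques, N m; "tcp_pos": TCP position; "tool_rot": TCP orientation; "ft_force": force on the tool from outside, world axes, zero at the start; "wrist_torque": the same for the moment, N m; "width": finger opening in m.
Only numpy, scipy, OpenCV 4.12 (cv2) and the standard library are available. Lean on these libraries where they do the work, as an engineer would, in place of code of your own. Each camera call takes 0.05 s, during which the arm holds its last target.

## Task

Get the three-roll bangle bender ready for work: push the loose roll in under the top plate, up to the two fixed rolls, then take the drop pin from the wooden block and thread it down through the top plate, the roll and the base plate until its collar sits flat on the top plate. Let go of the pin, and leave the two punches and the draw plate where they are.

Things in the scene. Friction and masses are not known exactly. Their poses are not given: they have to be found in the camera images.
- bender: Hand bangle bender of plain steel, bolted to the bench. Origin on the vertical axis of its pin holes, at bench height; its x axis points from the open throat (-x side, where the loose roll enters) to the closed rear. Dark base plate 274 x 130 mm centred on the origin, 18 mm thick, 17 mm through hole at the origin. Over it a 28 mm high gap, then the top plate.
- top_hole (a point): Centre of the mouth of the 17 mm pin hole in the bright top plate, on its top face, 56 mm above the bench; axes as the bender's. Plate 10 mm thick: a tongue 44 mm wide (y) holds the hole and reaches 16 mm forward (-x) of it; from 16 to 110 mm behind the hole the plate is 124 mm wide. The same hole is right below it in the base plate.
- roll_nest (a point): Point in the gap, 2 mm to the rear (+x) of the hole axis, 31 mm above the bench: centre of the loose roll when it touches both fixed rolls (40 mm diameter, axes 36.4 mm behind the hole axis and 36.4 mm to either side). The 2 mm are the room for the strip; the pin's tapered nose draws the roll back by itself.
- crank (a joint): Angle of the crank on the fixed roll on the bender's +y side, rad: 0 is the arm pointing to the bender's rear (+x), positive turns it towards +y. Arm 95 mm long, over the top plate (up to 74 mm above the bench), with an upright black knob near its end, top at 115 mm. Stiff; need not be moved.
- roll_center (a point): Centre of the loose bending roll, half-way up: a steel ring 60 mm in diameter, 26 mm high, with a plain vertical 17 mm through bore, about 0.5 kg. It stands on the front part of the base plate (centre 31 mm above the bench) and slides there at a push of 2 to 8 N; it passes under the top plate with 2 mm of air.
- pin_grip (a point): Middle of the grip of the steel drop pin: a dark upright cylinder 18 mm in diameter, 40 mm high; z runs up the pin. Pin 99 mm long, 0.15 kg: shank 14 mm diameter, 54 mm long, lowest 9 mm tapered to a 6 mm end; then a collar 28 mm diameter, 5 mm thick; then the grip. It starts upright in a hole of the wooden block, 38 mm deep; the other two holes hold ball-headed punches without collar.
- pin_tip (a point): Centre of the lower, tapered end of the drop pin, 81 mm below pin_grip. It is 2 mm above the bench when the pin is home.
- pin_collar (a point): Centre of the underside of the pin's collar, 27 mm below pin_grip; this face rests on the top plate when the pin is home.
- block: Wooden block 170 x 64 mm, 50 mm high, fixed to the bench, with three 17 mm holes 38 mm deep in a row along its x axis, 55 mm apart, the middle one at its centre. Origin at the centre of its underside.
- punch_a: Doming punch of steel standing in a hole of the block: 14 mm shank, 30 mm ball head, 100 mm long; origin at its lower end. To be left alone.
- punch_b: Doming punch like the other with a 22 mm ball head, 88 mm long; origin at its lower end. To be left alone.
- drawplate: Steel draw plate, 200 x 46 x 7 mm, lying on the bench with rows of small holes; origin at the centre of its underside. To be left alone.
There are look-alikes about, which are no part of the job. What is shaped like the part that bears roll_center but pink or yellow is not meant.

How it is judged:
By the outcome, as a careful person would: the job done as asked, in the order asked, and still so for the second after the job is handed in, with the robot touching nothing.
It also fails if it takes over 72 s, if anything falls off the work surface, if the arm or the gripper's body presses on something with over 40 N, if the wrist force passes 120 N, or if a joint passes its speed limit or range.

## Working session

There is one attempt and no reset: what is moved stays moved. The work goes in short steps, Python scripts to look and compute and a shell command to move; the robot and the scene stay as the last step left them, time stands still between calls to the robot, and variables do not carry over. Pictures are saved under pics/ and viewed, and the job is handed in when it is done.

```bash
mkdir -p pics; ls; python3 - <<'E'
from plant import *
import cv2
print(get_obs())
for n in ("side","top"):
    im=get_image(n); print(n,{k:im[k] for k in im if k!="color"})
    cv2.imwrite(f"pics/{n}0.png",cv2.cvtColor(im["color"],cv2.COLOR_RGB2BGR))
E
```

```text
pics
{'time_s': 0.0, 'q': array([ 1.28396558e+00,  3.20272318e-01,  1.56570761e+00, -3.24380198e-07,
        1.25741077e+00, -2.00268376e-02]), 'dq': array([-0.00137612,  0.00096099,  0.00017221,  0.00280036,  0.00054427,
        0.00073402]), 'joint_torque': array([-2.23268602e-03, -4.15519452e+01, -2.34161603e+01, -1.59651722e-04,
        8.14305386e-03,  2.68130222e-06]), 'tcp_pos': array([0.15150909, 0.5543    , 0.30308231]), 'tool_rot': array([ 0.70145222, -0.09414686,  0.09395277, -0.70019571]), 'ft_force': array([-0.36019788, -0.2773674 ,  0.53741766]), 'wrist_torque': array([-0.01923324,  0.03603724,  0.00845641]), 'width': 0.08529293871274574}
side {'fx': 438.01198984912327, 'fy': 438.01198984912327, 'cx': 250.8603658696797, 'cy': 193.0049734343524, 'rvec': array([ 1.92699892, -0.7904441 ,  0.47814924]), 'tvec': array([-0.42470031,  0.28359736,  0.72889199]), 'shot': 1}
top {'fx': 418.02886334357913, 'fy': 418.02886334357913, 'cx': 251.99347535945057, 'cy': 200.5946790083818, 'rvec': array([ 2.13477053, -2.12902847,  0.15047726]), 'tvec': array([0.03151633, 0.57936868, 1.25025411]), 'shot': 2}
```

View pics/side0.png

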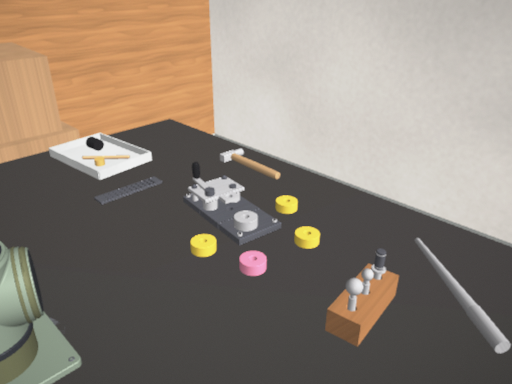

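View pics/top0.png

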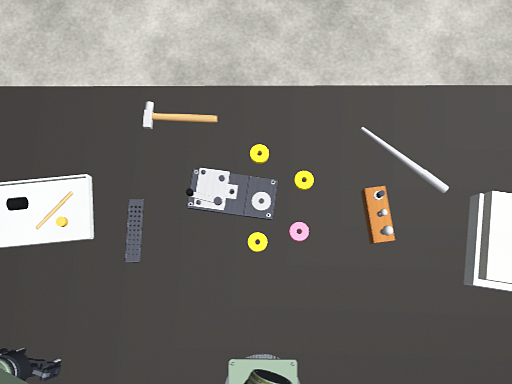

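```bash
cat > h.py <<'E'
import numpy as np, cv2
from plant import *
def cam(im):
    K=np.array([[im["fx"],0,im["cx"]],[0,im["fy"],im["cy"]],[0,0,1]]); return K,cv2.Rodrigues(np.array(im["rvec"]))[0],np.array(im["tvec"])
def proj(im,P):
    K,R,t=cam(im); return cv2.projectPoints(np.atleast_2d(np.array(P,float)),im["rvec"],im["tvec"],K,None)[0][:,0]
def back(im,uv,z):
    K,R,t=cam(im); d=R.T@np.linalg.inv(K)@np.array([uv[0],uv[1],1.]); c=-R.T@t
    return c+d*(z-c[2])/d[2]
def crop(im,name,x0,y0,w,h,s):
    c=cv2.resize(im["color"][y0:y0+h,x0:x0+w],None,fx=s,fy=s,interpolation=cv2.INTER_CUBIC)
    cv2.imwrite(name,cv2.cvtColor(c,cv2.COLOR_RGB2BGR))
E
python3 - <<'E'
from h import *
T=get_image("top"); S=get_image("side")
import pickle; pickle.dump((T,S),open("first.pkl","wb"))
crop(T,"pics/t1.png",180,155,110,75,7)
crop(S,"pics/s1.png",175,150,130,100,6)
crop(T,"pics/t1b.png",355,180,50,70,8)
crop(S,"pics/s1b.png",320,240,90,100,6)
for n in ("roll_center","pin_grip","punch_a","bender","block","drawplate","top_hole","pin_collar","pin_tip","crank"):
  for im,l in((T,"T"),(S,"S")):
    print(n,l,[(np.round(d["uv"],1),round(d["confidence"],2)) for d in find_in(n,im)][:5])
E
```

```text
roll_center T [(array([261.2, 154.8]), 0.85), (array([301.6, 178.4]), 0.81), (array([298.3, 230.8]), 0.77), (array([252.3, 243.7]), 0.52)]
roll_center S [(array([252.8, 264.3]), 0.97), (array([286.3, 207.4]), 0.75), (array([205.2, 244.5]), 0.73), (array([306.8, 237.1]), 0.66), (array([246.4, 221.4]), 0.64)]
pin_grip T [(array([377.3, 194.8]), 0.39)]
pin_grip S [(array([377.9, 265.3]), 0.85)]
punch_a T [(array([381.7, 211.2]), 0.41)]
punch_a S [(array([365.5, 280.5]), 0.8), (array([356.5, 286.9]), 0.56)]
bender T [(array([226.6, 190.8]), 0.73), (array([208.2, 197.5]), 0.27)]
bender S [(array([224.5, 204.8]), 0.88)]
block T [(array([372.8, 215.1]), 0.73)]
block S [(array([359.7, 312.4]), 0.71), (array([378.5, 265.2]), 0.57)]
drawplate T [(array([131.6, 230.2]), 0.73)]
drawplate S [(array([126.9, 190.2]), 0.58)]
top_hole T [(array([227.4, 194. ]), 0.64), (array([378.6, 193. ]), 0.26)]
top_hole S [(array([222.8, 206. ]), 0.72), (array([380.8, 264.4]), 0.38)]
pin_collar T []
pin_collar S [(array([380. , 265.8]), 0.89)]
pin_tip T []
pin_tip S []
crank T [(array([206.5, 196.9]), 0.6)]
crank S [(array([206.7, 184.5]), 0.56)]
```

View pics/t1.png

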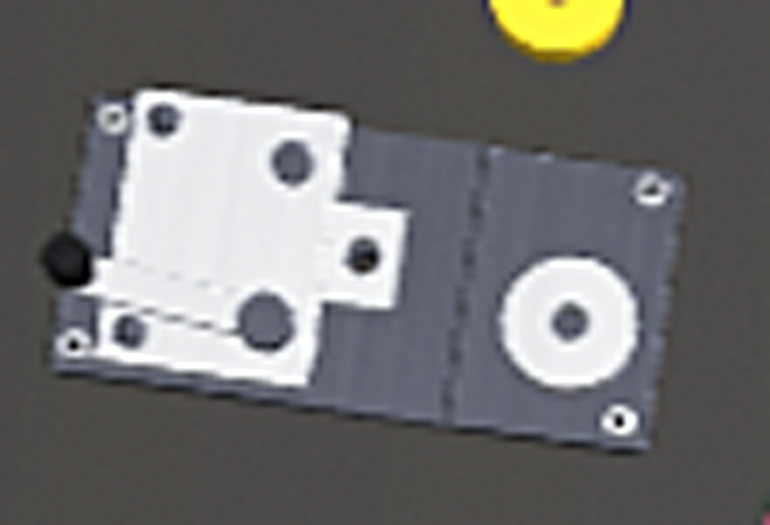

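View pics/s1.png

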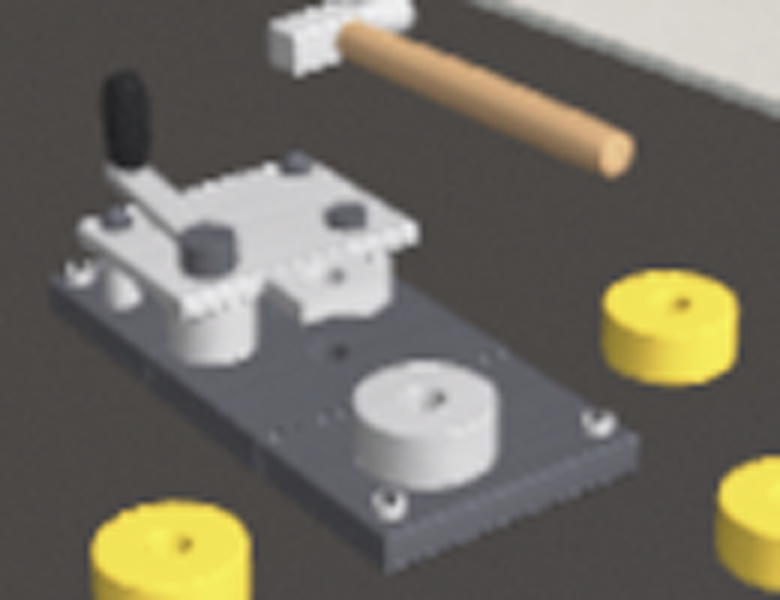

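View pics/t1b.png

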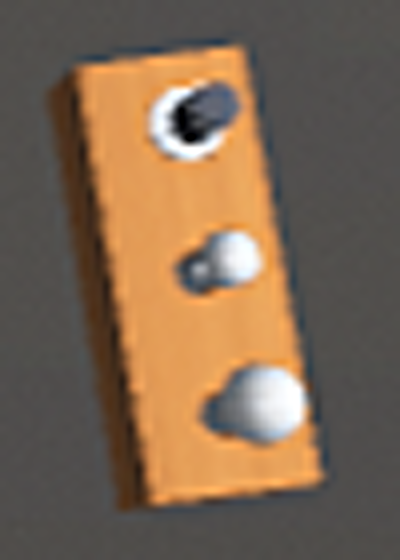

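View pics/s1b.png

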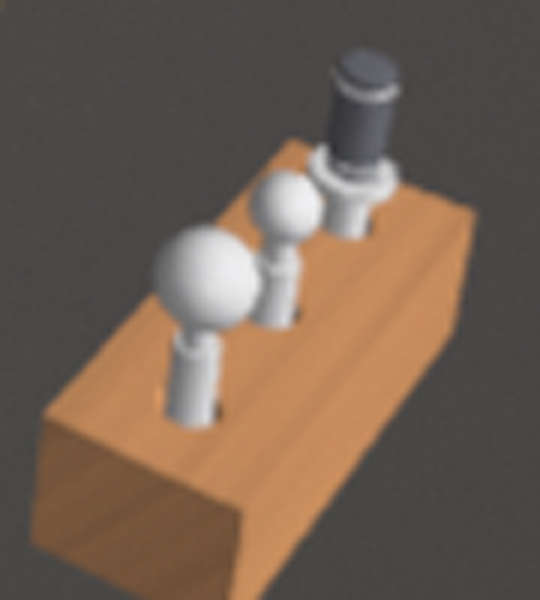

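```bash
cat > fit.py <<'E'
from h import *
import pickle
from scipy.optimize import least_squares
T,S=pickle.load(open("first.pkl","rb"))
ft=lambda x,y,x0=180,y0=155,s=7:((x+.5)/s-.5+x0,(y+.5)/s-.5+y0)
fs=lambda x,y:ft(x,y,175,150,6)
B=[ # local mm, uvT
((0,0,56),ft(362,255),T),((-16,-22,56),ft(409,209),T),((-16,22,56),ft(393,309),T),((110,-62,56),ft(135,88),T),((16,-62,56),ft(350,113),T),((16,62,56),ft(308,387),T),
((-137,-65,18),ft(686,178),T),((-137,65,18),ft(650,440),T),
((0,0,56),fs(336,275),S),((0,0,18),fs(338,351),S),((-137,-65,18),fs(637,436),S),((-137,65,18),fs(386,537),S),((16,-62,56),fs(418,226),S),((16,62,56),fs(182,302),S),((110,62,56),fs(80,225),S)]
def loc(p,P): 
    c,s=np.cos(p[2]),np.sin(p[2]); P=np.array(P)/1000.
    return np.array([p[0]+c*P[0]-s*P[1],p[1]+s*P[0]+c*P[1],P[2]])
def run(B,p0):
    r=lambda p:np.concatenate([proj(im,loc(p,P))[0]-np.array(uv) for P,uv,im in B])
    o=least_squares(r,p0,loss="soft_l1"); return o.x,r(o.x).reshape(-1,2)
if __name__=="__main__":
    np.set_printoptions(precision=4,suppress=True)
    for sub in (B,[b for b in B if b[2] is T],[b for b in B if b[2] is S]):
        x,res=run(sub,[0.45,0.05,1.4]); print(x); print(np.round(res,2).tolist())
    print("hole T,S",back(T,ft(362,255),.056),back(S,fs(336,275),.056),back(S,fs(338,351),.018))
    print("roll",back(T,ft(570,322),.044),back(S,fs(426,399),.044), back(T,ft(570,322),.044))
    g=lambda x,y:ft(x,y,355,180,8); k=lambda x,y:ft(x,y,320,240,6)
    bl=[((-85,-32,50),),]
    print("pin top",back(T,g(213,98),.113),back(S,k(369,68),.113),"collar",back(T,g(187,122),.071),back(S,k(352,166),.071))
    for uv in ((80,70),(243,47),(325,485),(148,500)): print(back(T,g(*uv),.05))
    for uv in ((294,140),(476,212),(243,512),(44,414)): print(back(S,k(*uv),.05))
E
python3 fit.py
```

```text
[0.6084 0.0954 1.4343]
[[0.54, -0.25], [-0.02, 0.1], [0.19, -0.3], [1.09, -0.49], [0.12, -0.06], [0.13, -0.12], [0.44, -1.17], [0.19, 1.53], [-1.96, -0.16], [-1.93, -0.12], [0.51, -0.49], [-0.04, -0.09], [0.02, -0.57], [0.12, -0.22], [-1.02, -0.5]]
[0.6079 0.0963 1.4426]
[[0.22, -0.11], [-0.39, 0.19], [-0.06, -0.19], [0.56, -0.09], [-0.37, 0.1], [-0.03, 0.09], [0.01, -1.4], [0.09, 1.33]]
[0.6087 0.0933 1.4234]
[[-1.36, 0.06], [-1.33, 0.12], [0.92, 0.07], [-0.05, 0.28], [0.81, -0.3], [0.63, -0.11], [-0.22, -0.5]]
hole T,S [0.6076 0.097  0.056 ] [0.6114 0.0911 0.056 ] [0.6116 0.0913 0.018 ]
roll [0.5797 0.0051 0.044 ] [0.5795 0.0018 0.044 ] [0.5797 0.0051 0.044 ]
pin top [ 0.5953 -0.347   0.113 ] [ 0.5889 -0.3544  0.113 ] collar [ 0.5936 -0.3492  0.071 ] [ 0.5942 -0.3515  0.071 ]
[ 0.6176 -0.3149  0.05  ]
[ 0.6267 -0.378   0.05  ]
[ 0.4578 -0.4012  0.05  ]
[ 0.452  -0.3342  0.05  ]
[ 0.6196 -0.3171  0.05  ]
[ 0.6278 -0.38    0.05  ]
[ 0.4585 -0.4016  0.05  ]
[ 0.4509 -0.3385  0.05  ]
```

```bash
cat > plan.py <<'E'
from h import *
from scipy.spatial.transform import Rotation as R
HOLE=np.array([.608,.0955]); TH=1.434
ex=np.array([np.cos(TH),np.sin(TH),0]); ey=np.array([-np.sin(TH),np.cos(TH),0])
def L(x,y,z): return np.array([HOLE[0],HOLE[1],0])+(x*ex+y*ey)/1000+np.array([0,0,z/1000])
def tolocal(p): d=np.array(p)-np.array([HOLE[0],HOLE[1],0]); return np.array([d@ex,d@ey,d[2]])*1000
def state():
    o=get_obs(); return o, R.from_quat(o["tool_rot"]).as_matrix()
def Rdes(zdir):
    z=np.array(zdir,float);z[2]=0; z/=np.linalg.norm(z); y=np.array([0,0,-1.]); return np.column_stack([np.cross(y,z),y,z])
def go(p,zdir=None):
    o,M=state()
    np.set_printoptions(precision=3,suppress=True)
    print("t",o["time_s"],"tcp",o["tcp_pos"],"local",tolocal(o["tcp_pos"]),"F",o["ft_force"],"w",o["width"]); 
    print("tool x,y,z axes rows:",M.T.tolist() if 0 else np.round(M.T,3).tolist())
    if zdir is not None:
        D=min((Rdes(zdir),Rdes(-np.array(zdir))),key=lambda D:np.linalg.norm(R.from_matrix(M.T@D).as_rotvec()))
        print("turn deg",np.degrees(R.from_matrix(M.T@D).as_rotvec()), "shift after turn cm",D.T@(p-o["tcp_pos"])*100)
    print("shift now cm",M.T@(p-o["tcp_pos"])*100)
E
python3 - <<'E'
from plan import *
print(tolocal([.5797,.0045,.031]))
go(L(-150,16,150),ey)
E
```

```text
[-94.0091479   15.62594352  31.        ]
t 1.2 tcp [0.152 0.555 0.304] local [392.646 514.765 303.931] F [-0.056  0.272 -0.12 ] w 0.08561824273083597
tool x,y,z axes rows: [[0.965, -0.264, -0.0], [0.0, 0.0, -1.0], [0.264, 0.965, 0.0]]
turn deg [-0.005 82.551 -0.006] shift after turn cm [54.265 15.393 49.877]
shift now cm [ 56.491  15.386 -47.343]
```

```bash
python3 - <<'E'
from plan import *
o,M=state(); p=o["tcp_pos"]; tgt=L(-150,16,150)
d=(tgt-p); d[2]*=0.3
st=d/15
for i in range(10):
    t=10.3 if i<8 else 0
    s=M.T@st*100; print(np.round(s,1),t)
    M=M@R.from_rotvec([0,np.radians(t),0]).as_matrix()
E
```

```text
[ 3.8  0.3 -3.2] 10.3
[ 4.3  0.3 -2.4] 10.3
[ 4.6  0.3 -1.6] 10.3
[ 4.9  0.3 -0.8] 10.3
[4.9 0.3 0.1] 10.3
[4.8 0.3 1. ] 10.3
[4.6 0.3 1.8] 10.3
[4.2 0.3 2.6] 10.3
[3.6 0.3 3.3] 0
[3.6 0.3 3.3] 0
```

```bash
python3 -m creep '3.8 0.3 -3.2 0 10.3 0 0.65; 4.3 0.3 -2.4 0 10.3 0 0.65; 4.6 0.3 -1.6 0 10.3 0 0.65; 4.9 0.3 -0.8 0 10.3 0 0.65; 4.9 0.3 0.1 0 10.3 0 0.65; 4.8 0.3 1 0 10.3 0 0.65; 4.6 0.3 1.8 0 10.3 0 0.65; 4.2 0.3 2.6 0 10.3 0 0.65; 3.6 0.3 3.3 0 0 0 0.65; 3.6 0.3 3.3 0 0 0 0.65'; python3 - <<'E'
from plan import *
go(L(-150,16,120),ey); print(state()[0]["q"])
E
```

```text
time_s: 2.45
tcp_pos: [0.4326, 0.1491, 0.2741]
tool_rot: [0.465, -0.532, 0.532, -0.466]
ft_force: [0.4, 0.1, 0.3]
width: 0.03
t 2.45 tcp [0.433 0.149 0.274] local [ 29.184 181.086 274.091] F [0.377 0.052 0.313] w 0.029987256988530615
tool x,y,z axes rows: [[-0.134, -0.991, -0.001], [0.001, 0.0, -1.0], [0.991, -0.134, 0.001]]
turn deg [-0.044  0.145 -0.035] shift after turn cm [17.918 15.409 16.509]
shift now cm [17.969 15.411 16.451]
[0.307 0.158 1.865 0.    1.117 0.441]
```

```bash
python3 -m creep '3.6 2 3.3 0 0 0 0.65; 3.6 2 3.3 0 0 0 0.65; 3.6 2 3.3 0 0 0 0.65; 3.6 2 3.3 0 0 0 0.65; 3.5 2 3.3 0 0 0 0.65; 0 1.8 0 0 0 0 0.65; 0 1.8 0 0 0 0 0.65; 0 1.8 0 0 0 0 0.65; 0 0 0 0 0 0 0.65; 0 0 0 0 0 0 0.65'; python3 - <<'E'
from plan import *
go(L(-150,16,97),ey)
T=get_image("top"); S=get_image("side")
crop(T,"pics/t2.png",180,155,130,80,6)
crop(S,"pics/s2.png",175,150,130,100,6)
E
```

```text
time_s: 3.7
tcp_pos: [0.5718, -0.0489, 0.1205]
tool_rot: [0.465, -0.532, 0.533, -0.466]
ft_force: [0.4, -0.4, -0.1]
width: 0.0301
t 3.7 tcp [ 0.572 -0.049  0.121] local [-148.024   16.152  120.547] F [ 0.431 -0.397 -0.13 ] w 0.03012690958679349
tool x,y,z axes rows: [[-0.134, -0.991, -0.0], [0.001, -0.0, -1.0], [0.991, -0.134, 0.001]]
turn deg [-0.067  0.155 -0.008] shift after turn cm [0.198 2.355 0.015]
shift now cm [0.198 2.355 0.012]
```

View pics/t2.png

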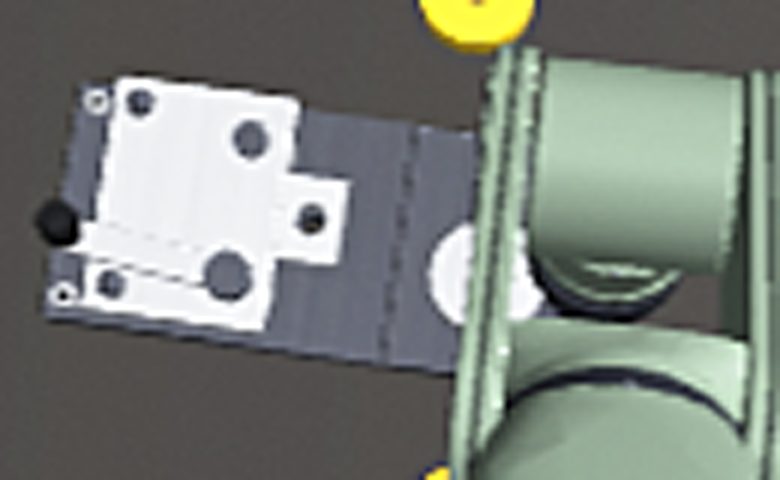

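View pics/s2.png

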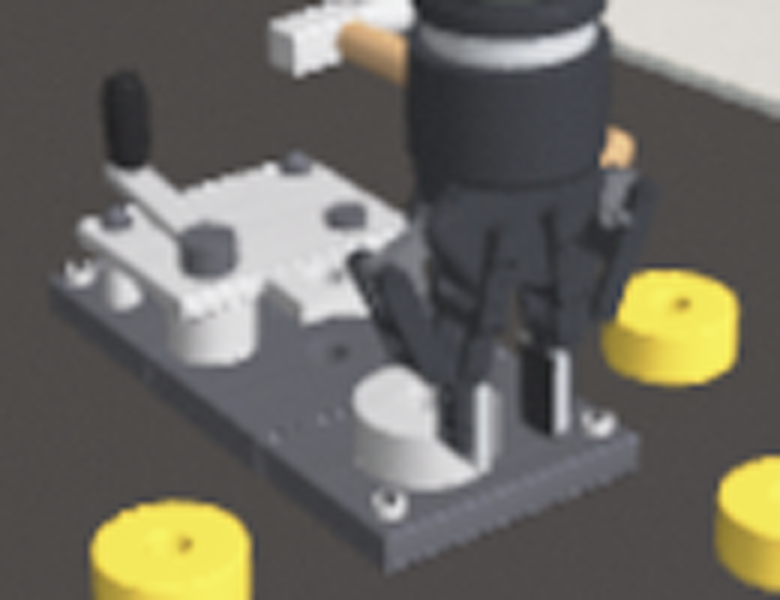

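```bash
python3 -m creep '0 1.3 0 0 0 0 0.65; 0 1.2 0 0 0 0 0.65; -1 0 0 0 0 0 0.65; -1 0 0 0 0 0 0.65; -1 0 0.25 0 0 0 0.65; -1 0 0.25 0 0 0 0.65; -1 0 0.25 0 0 0 0.65; -1 0 0.25 0 0 0 0.65; -1 0 0.25 0 0 0 0.65; 0 0 0 0 0 0 0.65'; python3 - <<'E'
from plan import *
go(L(-35,0,95.5),ey)
T=get_image("top"); S=get_image("side")
crop(T,"pics/t3.png",180,155,130,80,6)
crop(S,"pics/s3.png",175,150,130,100,6)
E
```

```text
time_s: 5.05
tcp_pos: [0.5938, 0.0199, 0.0952]
tool_rot: [0.465, -0.532, 0.532, -0.466]
ft_force: [0.2, 0.7, 0.1]
width: 0.03
t 5.05 tcp [0.594 0.02  0.095] local [-76.788   3.719  95.158] F [0.227 0.672 0.084] w 0.030044545601061363
tool x,y,z axes rows: [[-0.133, -0.991, -0.001], [0.002, 0.001, -1.0], [0.991, -0.133, 0.001]]
turn deg [-0.081  0.18  -0.071] shift after turn cm [-4.179 -0.034  0.372]
shift now cm [-4.178 -0.029  0.385]
```

View pics/t3.png

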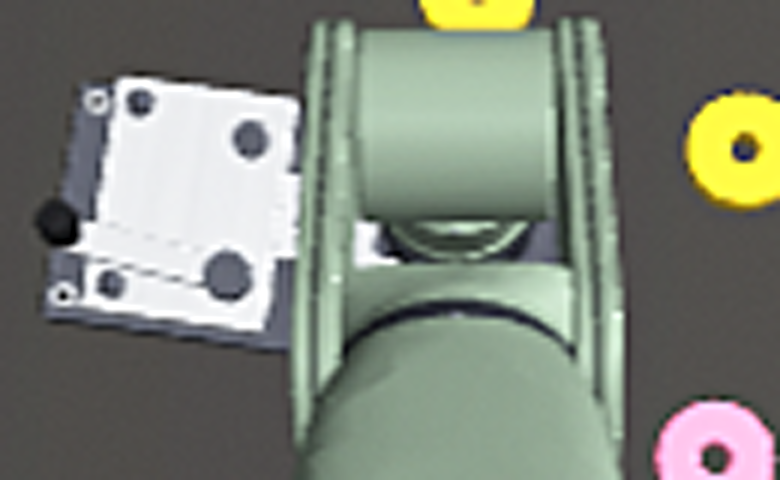

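View pics/s3.png

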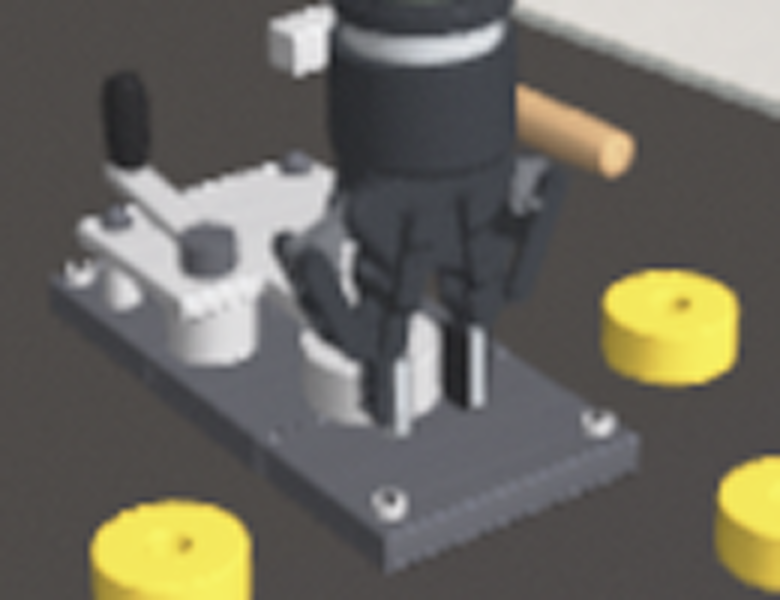

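```bash
python3 -m creep '-0.6 0 0.1 0 0 0 0.65; -0.6 0 0.1 0 0 0 0.65; -0.6 0 0.1 0 0 0 0.65; -0.6 0 0.1 0 0 0 0.65; -0.4 0 0 0 0 0 0.65; -0.4 0 0 0 0 0 0.65; -0.3 0 0 0 0 0 0.65; -0.2 0 0 0 0 0 0.65; -0.2 0 0 0 0 0 0.65; 0 0 0 0 0 0 0.65'; python3 - <<'E'
from plan import *
go(L(-35,0,95.5),ey)
T=get_image("top"); S=get_image("side")
crop(S,"pics/s4.png",175,150,130,100,6)
E
```

```text
time_s: 6.4
tcp_pos: [0.6025, 0.0569, 0.0951]
tool_rot: [0.465, -0.532, 0.533, -0.466]
ft_force: [0.0, -4.0, 3.1]
width: 0.0296
t 6.4 tcp [0.602 0.057 0.095] local [-38.988   0.22   95.071] F [ 0.007 -4.016  3.052] w 0.02955108144457002
tool x,y,z axes rows: [[-0.134, -0.991, -0.0], [0.001, 0.0, -1.0], [0.991, -0.134, 0.001]]
turn deg [-0.032  0.149 -0.01 ] shift after turn cm [-0.399 -0.043  0.022]
shift now cm [-0.399 -0.043  0.023]
```

View pics/s4.png

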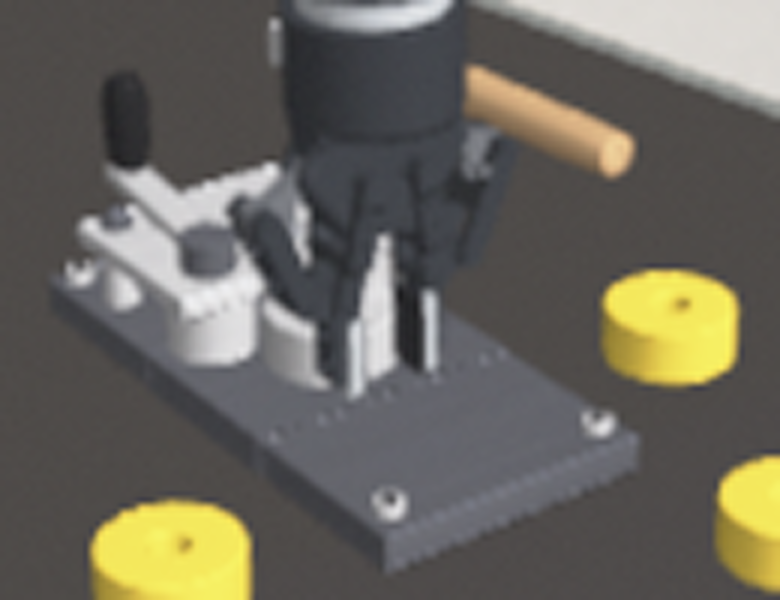

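```bash
python3 -m creep '-0.1 0 0 0 0 0 0.65; -0.1 0 0 0 0 0 0.65; -0.1 0 0 0 0 0 0.65; -0.1 0 0 0 0 0 0.65; 0 0 0 0 0 0 0.65; 0 0 0 0 0 0 0.65; 0 0 0 0 0 0 0.65; 0 0 0 0 0 0 0.65; 0 0 0 0 0 0 0.65; 0 0 0 0 0 0 0.65'; python3 - <<'E'
from plan import *
go(L(-35,0,95.5),ey)
E
```

```text
time_s: 7.75
tcp_pos: [0.6029, 0.0606, 0.0951]
tool_rot: [0.465, -0.532, 0.533, -0.465]
ft_force: [-0.6, -4.7, 3.6]
width: 0.03
t 7.75 tcp [0.603 0.061 0.095] local [-35.279   0.307  95.081] F [-0.617 -4.7    3.594] w 0.02998192785587237
tool x,y,z axes rows: [[-0.134, -0.991, 0.0], [0.0, -0.0, -1.0], [0.991, -0.134, 0.0]]
turn deg [-0.018  0.153  0.012] shift after turn cm [-0.028 -0.042  0.031]
shift now cm [-0.028 -0.042  0.031]
```

```bash
python3 -m creep '-0.1 0 0 0 0 0 0.65; 0 0 0 0 0 0 0.65; -0.1 0 0 0 0 0 0.65; 0 0 0 0 0 0 0.65; -0.1 0 0 0 0 0 0.65; 0 0 0 0 0 0 0.65; 0 0 0 0 0 0 0.65; 0 0 0 0 0 0 0.65; 0 0 0 0 0 0 0.65; 0 0 0 0 0 0 0.65'; python3 - <<'E'
from plan import *
go(L(-35,0,95.5),ey)
E
```

```text
time_s: 9.0
tcp_pos: [0.6031, 0.0625, 0.0951]
tool_rot: [0.466, -0.532, 0.533, -0.465]
ft_force: [-0.8, -9.3, 4.4]
width: 0.0297
t 9.0 tcp [0.603 0.063 0.095] local [-33.321   0.394  95.075] F [-0.782 -9.325  4.374] w 0.029697877462210358
tool x,y,z axes rows: [[-0.133, -0.991, 0.002], [-0.0, -0.002, -1.0], [0.991, -0.133, -0.0]]
turn deg [0.007 0.187 0.118] shift after turn cm [ 0.168 -0.042  0.039]
shift now cm [ 0.168 -0.042  0.039]
```

```bash
python3 -m creep '-0.1 0 0 0 0 0 0.65; 0 0 0 0 0 0 0.65; 0 0 0 0 0 0 0.65; 0 0 0 0 0 0 0.65; 0 0 0 0 0 0 0.65; 0 0 0 0 0 0 0.65; 0 0 0 0 0 0 0.65; 0 0 0 0 0 0 0.65; 0 0 0 0 0 0 0.65; 0 0 0 0 0 0 0.65'
```

```text
time_s: 10.25
tcp_pos: [0.603, 0.0628, 0.0951]
tool_rot: [0.467, -0.532, 0.533, -0.465]
ft_force: [-1.4, -12.9, 3.7]
width: 0.0298
```

```bash
python3 -m creep '1 0 0 0 0 0 0.65; 2 0 0 0 0 0 0.65; 2 -2 0 0 0 0 0.4; 3 -4 0 0 0 0 0; 5 -5 0 0 0 0 0; 5 -2 0 0 10 0 0; 5 0 0.8 0 10 0 0; 5 0 1.6 0 10 0 0; 4 0 2 0 10 0 0; 0 0 0 0 10 0 0'; python3 - <<'E'
from plan import *
T=get_image("top"); S=get_image("side")
crop(T,"pics/t5.png",180,155,130,80,6)
crop(S,"pics/s5.png",175,150,130,100,6)
PIN=np.array([.5935,-.351,.151]); bz=np.array([.125,-.992,0])
go(PIN+[0,0,.03],bz); print(state()[0]["q"])
E
```

```text
time_s: 11.5
tcp_pos: [0.5536, -0.257, 0.2187]
tool_rot: [-0.193, 0.68, -0.68, 0.193]
ft_force: [0.3, 0.8, -0.2]
width: 0.0852
t 11.6 tcp [ 0.554 -0.255  0.219] local [-354.251    5.647  218.684] F [-0.816  0.985 -0.428] w 0.0854401600489025
tool x,y,z axes rows: [[-0.846, -0.533, -0.0], [-0.0, 0.001, -1.0], [0.533, -0.846, -0.001]]
turn deg [ 0.058 25.021 -0.015] shift after turn cm [-2.705  3.768 10.05 ]
shift now cm [ 1.801  3.758 10.254]
[-0.45   0.436  1.607  0.001  1.099  0.558]
```

View pics/t5.png

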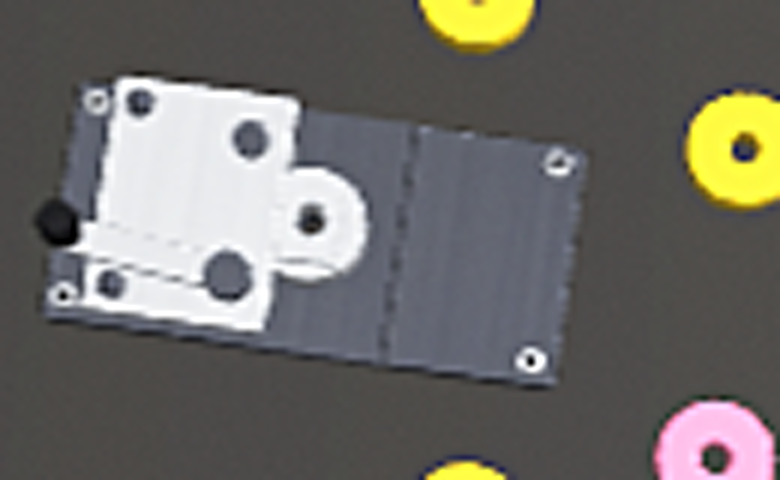

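View pics/s5.png

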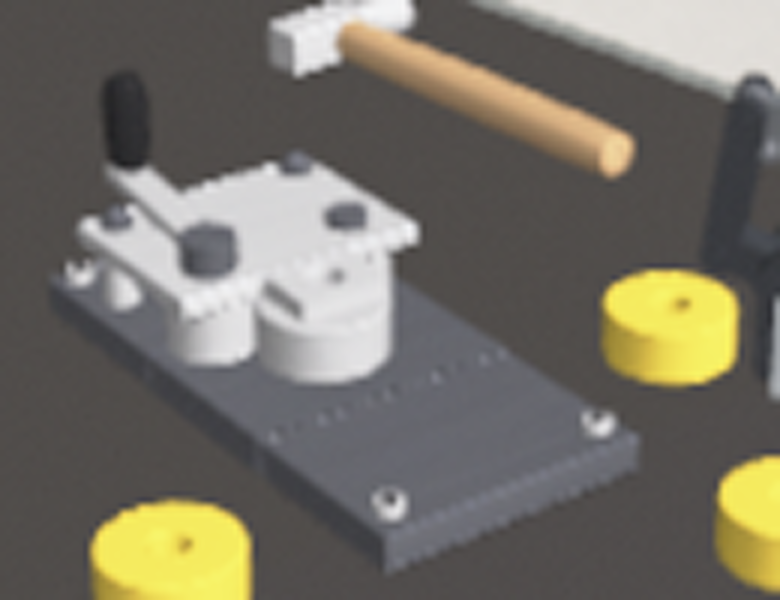

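```bash
python3 -m creep '0 0 0 0 8.3 0 0; 0 0 0 0 8.3 0 0; 0 0 0 0 8.4 0 0; -0.7 0 2.5 0 0 0 0; -0.7 0 2.5 0 0 0 0; -0.7 0 2.5 0 0 0 0; -0.6 0 2.5 0 0 0 0; 0 2 0 0 0 0 0; 0 1.7 0 0 0 0 0; 0 0 0 0 0 0 0'; python3 - <<'E'
from plan import *
T=get_image("top"); S=get_image("side")
crop(T,"pics/t6.png",335,160,100,90,6)
crop(S,"pics/s6.png",320,210,110,100,6)
PIN=np.array([.5935,-.351,.151]); bz=np.array([.125,-.992,0])
go(PIN,bz)
E
```

```text
time_s: 12.85
tcp_pos: [0.5935, -0.3482, 0.18]
tool_rot: [-0.047, 0.707, -0.705, 0.045]
ft_force: [-0.3, 0.0, 0.2]
width: 0.0855
t 12.95 tcp [ 0.594 -0.349  0.182] local [-442.065  -47.165  182.206] F [-0.037 -0.022  0.876] w 0.08554695061895905
tool x,y,z axes rows: [[-0.992, -0.129, -0.0], [0.0, 0.0, -1.0], [0.129, -0.992, -0.0]]
turn deg [ 0.01   0.209 -0.007] shift after turn cm [0.12  3.121 0.2  ]
shift now cm [0.121 3.121 0.2  ]
```

View pics/s6.png

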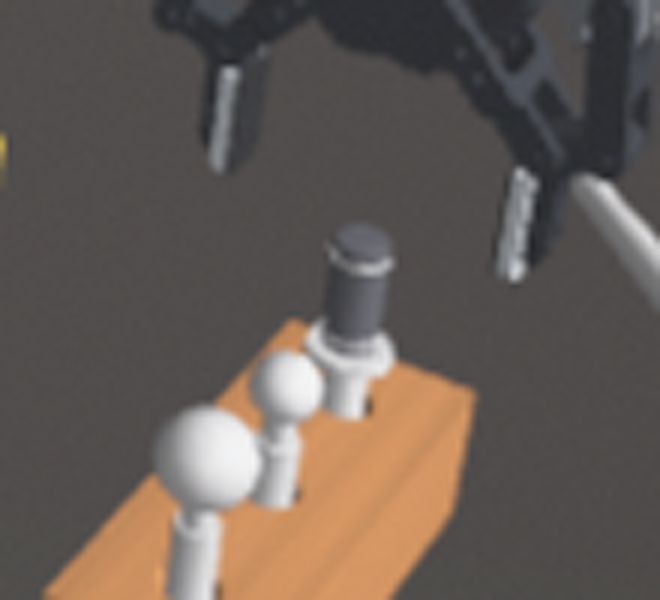

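View pics/t6.png

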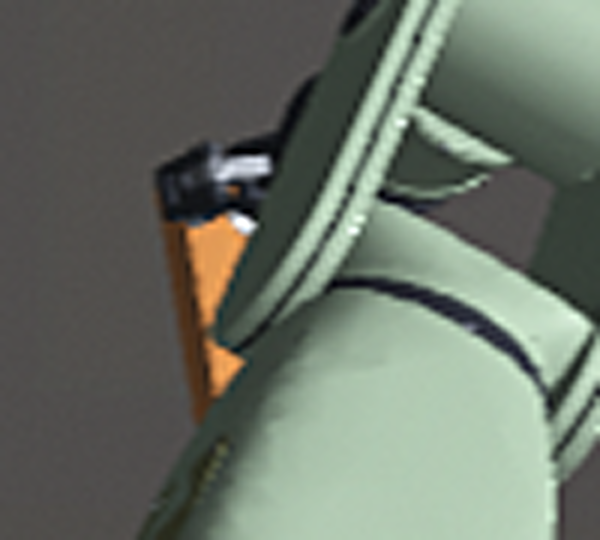

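```bash
python3 -m creep '0.1 1 0.1 0 0 0 0; 0 1.1 0.1 0 0 0 0; 0 1 0 0 0 0 0; 0 0 0 0 0 0 0; 0 0 0 0 0 0 0.5; 0 0 0 0 0 0 0.7; 0 0 0 0 0 0 1; 0 0 0 0 0 0 1; 0 0 0 0 0 0 1; 0 0 0 0 0 0 1'; python3 - <<'E'
from plan import *
S=get_image("side")
crop(S,"pics/s7.png",320,210,110,100,6)
PIN=np.array([.5935,-.351,.151]); bz=np.array([.125,-.992,0])
go(PIN,bz)
E
```

```text
time_s: 14.2
tcp_pos: [0.5937, -0.3513, 0.1515]
tool_rot: [0.045, -0.706, 0.706, -0.045]
ft_force: [-0.6, 1.4, 2.7]
width: 0.0161
t 14.25 tcp [ 0.594 -0.351  0.151] local [-444.589  -46.757  151.5  ] F [ 0.341 -0.051  3.086] w 0.016566962086408996
tool x,y,z axes rows: [[-0.992, -0.127, -0.001], [0.001, -0.0, -1.0], [0.127, -0.992, 0.0]]
turn deg [-0.006  0.132 -0.034] shift after turn cm [ 0.015  0.05  -0.033]
shift now cm [ 0.015  0.05  -0.033]
```

View pics/s7.png

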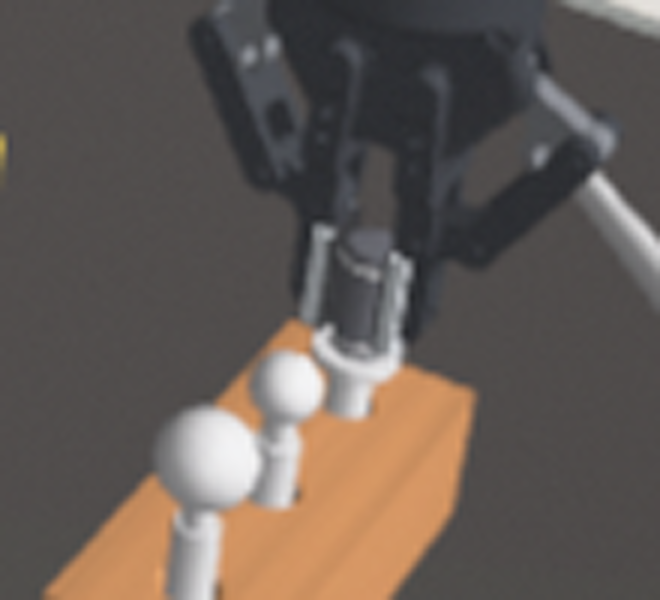

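```bash
python3 -m creep '0 -0.5 0 0 0 0 1; 0 -0.8 0 0 0 0 1; 0 -0.8 0 0 0 0 1; 0 -0.8 0 0 0 0 1; 0 -0.8 0 0 0 0 1; 0 -0.8 0 0 0 0 1; 0 -1 0 0 0 0 1; 0 -1 0 0 0 0 1; 0 -1 0 0 0 0 1; 0 0 0 0 0 0 1'; python3 - <<'E'
from plan import *
S=get_image("side")
crop(S,"pics/s8.png",320,190,110,100,6)
go(L(0,0,225),-ex)
E
```

```text
time_s: 15.5
tcp_pos: [0.5939, -0.3516, 0.2274]
tool_rot: [0.044, -0.705, 0.706, -0.046]
ft_force: [-0.7, -0.3, -2.5]
width: 0.0164
t 15.55 tcp [ 0.594 -0.351  0.227] local [-444.674  -46.733  226.564] F [ 0.629  0.635 -1.963] w 0.016239693794210763
tool x,y,z axes rows: [[-0.992, -0.127, -0.001], [0.001, -0.0, -1.0], [0.127, -0.992, 0.0]]
turn deg [-0.019 15.151 -0.044] shift after turn cm [  4.673   0.156 -44.467]
shift now cm [ -7.111   0.143 -44.143]
```

View pics/s8.png

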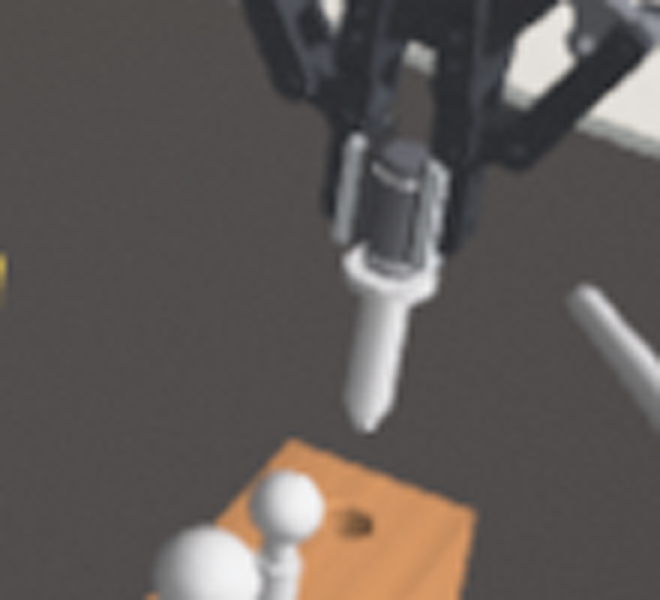

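```bash
cat > pinfit.py <<'E'
from h import *
E
python3 - <<'E'
from plan import *
S=get_image("side");o,_=state(); t=o["tcp_pos"]
crop(S,"pics/s9.png",370,210,40,55,11)
for dz in (-.0385,-.0855,-.1395):
    uv=proj(S,t+[0,0,dz])[0]; print(dz,uv,(uv-[320,190]+.5)*6-.5,(uv-[370,210]+.5)*11-.5)
E
```

```text
-0.0385 [386.44552936 214.98688179] [401.17317615 152.42129076] [185.90082294  59.85569972]
-0.0855 [382.88953438 236.94992171] [379.83720625 284.19953023] [146.78487813 301.44913876]
-0.1395 [379.03081612 260.78268394] [356.68489675 427.19610367] [104.33897737 563.60952339]
```

View pics/s9.png

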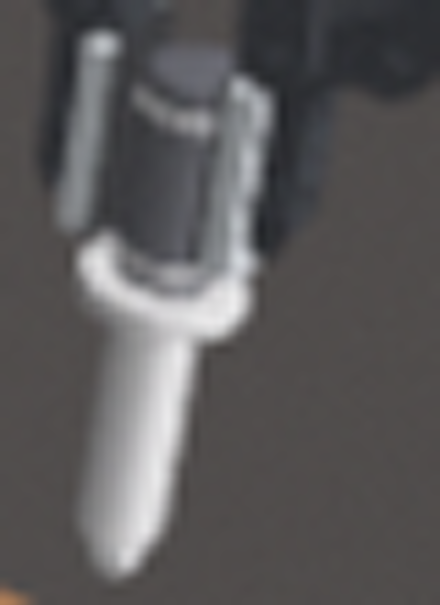

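```bash
python3 -m creep '0 0 -1 0 7.5 0 1; 0 0 -3 0 7.6 0 1; 0.6 0 -5 0 0 0 1; 0.6 0 -5.5 0 0 0 1; 0.6 0 -5.5 0 0 0 1; 0.6 0 -5.5 0 0 0 1; 0.6 0 -5.5 0 0 0 1; 0.6 0 -5.5 0 0 0 1; 0.6 0 -4 0 0 0 1; 0 0 -2 0 0 0 1'; python3 - <<'E'
from plan import *
go(L(0,0,225),-ex)
print(state()[0]["q"])
E
```

```text
time_s: 16.85
tcp_pos: [0.6025, 0.0777, 0.2257]
tool_rot: [-0.047, -0.705, 0.706, 0.048]
ft_force: [-0.9, -0.6, -2.5]
width: 0.0162
t 16.85 tcp [0.602 0.078 0.226] local [-18.372   3.047 225.669] F [-0.911 -0.587 -2.476] w 0.016170015308584928
tool x,y,z axes rows: [[-0.991, 0.133, 0.001], [-0.001, -0.0, -1.0], [-0.133, -0.991, 0.0]]
turn deg [-0.01   0.183  0.059] shift after turn cm [-0.305  0.067 -1.837]
shift now cm [-0.311  0.066 -1.836]
[0.109 0.427 1.604 0.    1.112 1.814]
```

```bash
python3 -m creep '-0.3 0 -1.2 0 0 0 1; 0 0.6 0 0 0 0 1; 0 0.5 0 0 0 0 1; 0 0.5 0 0 0 0 1; 0 0 0 0 0 0 1; 0 0 0 0 0 0 1; 0 0 0 0 0 0 1; 0 0 0 0 0 0 1; 0 0 0 0 0 0 1; 0 0 0 0 0 0 1'; python3 - <<'E'
from plan import *
from fit import *
go(L(0,0,203.5),-ex)
S=get_image("side");o,_=state(); t=o["tcp_pos"]
crop(S,"pics/s10.png",200,155,60,65,10)
pc=lambda uv:(uv-[200,155]+.5)*10-.5
for dz in (-.0385,-.0855,-.1395): print(dz,pc(proj(S,t+[0,0,dz])[0]))
BS=[b for b in B if b[2] is not T and b[0][:2]!=(0,0)]
x,res=run(BS,[.608,.095,1.434]); print("side fit no holes",x,res.round(2).tolist())
for x_ in (x,[.6079,.0963,1.4426]):
  print([pc(proj(S,loc(x_,P))[0]).round(0).tolist() for P in ((0,0,56),(-16,-22,56),(-16,22,56),(16,62,56),(16,-62,56))])
E
```

```text
time_s: 18.1
tcp_pos: [0.6075, 0.0872, 0.2102]
tool_rot: [0.048, 0.705, -0.705, -0.048]
ft_force: [-0.6, -0.0, -1.0]
width: 0.0163
t 18.1 tcp [0.608 0.087 0.21 ] local [ -8.262  -0.657 210.16 ] F [-0.622 -0.047 -0.99 ] w 0.016305680834449963
tool x,y,z axes rows: [[-0.991, 0.135, -0.0], [0.0, 0.0, -1.0], [-0.135, -0.991, -0.0]]
turn deg [ 0.004  0.059 -0.007] shift after turn cm [ 0.066  0.666 -0.826]
shift now cm [ 0.065  0.666 -0.826]
-0.0385 [298.203   4.874]
-0.0855 [302.808 177.783]
-0.1395 [307.882 368.283]
side fit no holes [0.608 0.094 1.428] [[0.55, -0.01], [-0.29, 0.31], [0.26, -0.28], [0.16, -0.01], [-0.81, -0.37]]
[[292.0, 410.0], [396.0, 409.0], [255.0, 457.0], [55.0, 454.0], [450.0, 324.0]]
[[287.0, 406.0], [391.0, 405.0], [251.0, 454.0], [52.0, 452.0], [442.0, 320.0]]
```

View pics/s10.png

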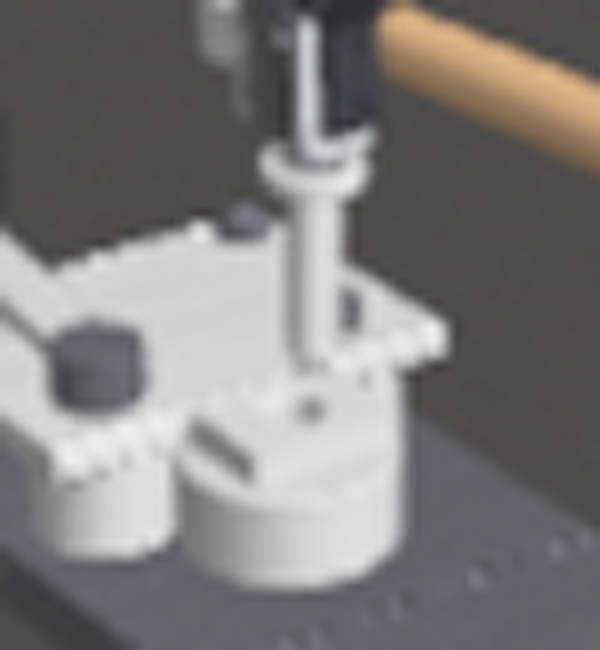

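```bash
python3 -m creep '0 0 -0.4 0 0 0 1; 0 0 -0.4 0 0 0 1; 0 0.4 0 0 0 0 1; 0 0.4 0 0 0 0 1; 0 0.4 0 0 0 0 1; 0 0 0 0 0 0 1; 0 0 0 0 0 0 1; 0 0 0 0 0 0 1; 0 0 0 0 0 0 1; 0 0 0 0 0 0 1'; python3 - <<'E'
from plan import *
go(L(0,0,196),-ex)
S=get_image("side");o,_=state(); t=o["tcp_pos"]
crop(S,"pics/s11.png",200,155,60,65,10)
pc=lambda uv:(uv-[200,155]+.5)*10-.5
for dz in (-.0385,-.0855,-.1395): print(dz,pc(proj(S,t+[0,0,dz])[0]))
E
```

```text
time_s: 19.4
tcp_pos: [0.6086, 0.0951, 0.1982]
tool_rot: [0.048, 0.706, -0.705, -0.048]
ft_force: [-0.2, -0.5, -2.4]
width: 0.0163
t 19.4 tcp [0.609 0.095 0.198] local [ -0.307  -0.68  198.174] F [-0.226 -0.531 -2.374] w 0.016262260372794
tool x,y,z axes rows: [[-0.991, 0.135, -0.0], [0.0, 0.0, -1.0], [-0.135, -0.991, -0.0]]
turn deg [ 0.005  0.052 -0.008] shift after turn cm [ 0.068  0.217 -0.031]
shift now cm [ 0.068  0.217 -0.031]
-0.0385 [281.45   39.527]
-0.0855 [286.333 210.033]
-0.1395 [291.715 397.964]
```

View pics/s11.png

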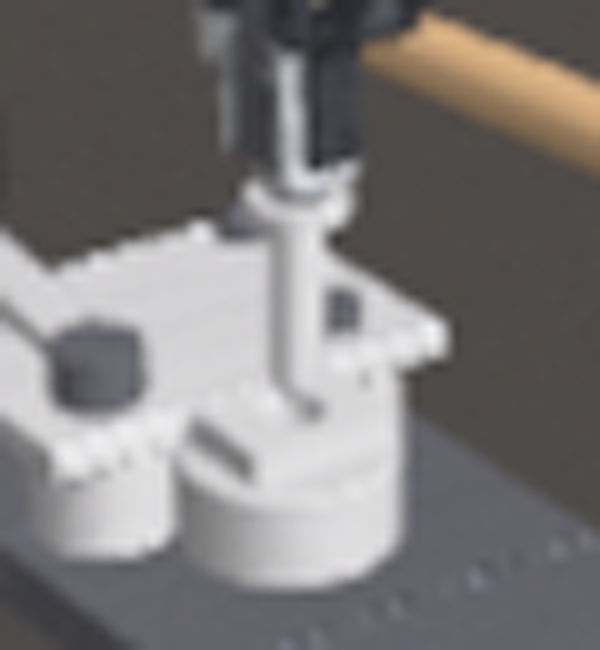

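```bash
python3 -m creep '0.05 0.2 0 0 0 0 1; 0 0.2 0 0 0 0 1; 0 0.2 0 0 0 0 1; 0 0.2 0 0 0 0 1; 0 0 0 0 0 0 1; 0 0 0 0 0 0 1; 0 0 0 0 0 0 1; 0 0 0 0 0 0 1; 0 0 0 0 0 0 1; 0 0 0 0 0 0 1'; python3 - <<'E'
from plan import *
go(L(0,0,141.5),-ex)
print(state()[0]["wrist_torque"])
S=get_image("side")
crop(S,"pics/s12.png",200,155,60,65,10)
E
```

```text
time_s: 20.7
tcp_pos: [0.6081, 0.0952, 0.1901]
tool_rot: [0.048, 0.706, -0.705, -0.048]
ft_force: [0.6, 0.3, -2.5]
width: 0.0164
t 20.7 tcp [0.608 0.095 0.19 ] local [ -0.306  -0.158 190.103] F [ 0.578  0.296 -2.546] w 0.016400482354783558
tool x,y,z axes rows: [[-0.991, 0.136, -0.0], [0.0, 0.0, -1.0], [-0.136, -0.991, -0.0]]
turn deg [ 0.006  0.049 -0.001] shift after turn cm [ 0.016  4.86  -0.031]
shift now cm [ 0.016  4.86  -0.03 ]
[-0.022  0.006  0.031]
```

View pics/s12.png

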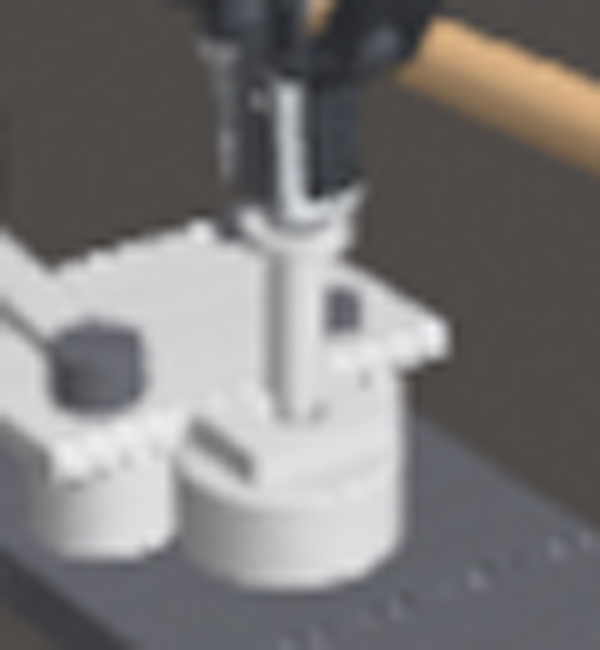

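```bash
python3 -m creep '0 0.2 0 0 0 0 1; 0 0.2 0 0 0 0 1; 0 0.2 0 0 0 0 1; 0 0.2 0 0 0 0 1; 0 0.2 0 0 0 0 1; 0 0 0 0 0 0 1; 0 0 0 0 0 0 1; 0 0 0 0 0 0 1; 0 0 0 0 0 0 1; 0 0 0 0 0 0 1'; python3 - <<'E'
from plan import *
go(L(0,0,141.5),-ex)
print(state()[0]["wrist_torque"])
E
```

```text
time_s: 22.0
tcp_pos: [0.6081, 0.0952, 0.1801]
tool_rot: [0.048, 0.706, -0.705, -0.048]
ft_force: [-0.3, -0.0, -1.6]
width: 0.0161
t 22.0 tcp [0.608 0.095 0.18 ] local [ -0.297  -0.171 180.14 ] F [-0.286 -0.    -1.597] w 0.016134051704351702
tool x,y,z axes rows: [[-0.991, 0.135, -0.0], [0.0, 0.0, -1.0], [-0.135, -0.991, -0.0]]
turn deg [ 0.006  0.051 -0.005] shift after turn cm [ 0.017  3.864 -0.03 ]
shift now cm [ 0.017  3.864 -0.029]
[ 0.004  0.021 -0.033]
```

Tip at about 40.6 mm, inside the roll's bore, with no contact force. Continuing.

```bash
python3 -m creep '0 0.2 0 0 0 0 1; 0 0.2 0 0 0 0 1; 0 0.2 0 0 0 0 1; 0 0.2 0 0 0 0 1; 0 0.2 0 0 0 0 1; 0 0 0 0 0 0 1; 0 0 0 0 0 0 1; 0 0 0 0 0 0 1; 0 0 0 0 0 0 1; 0 0 0 0 0 0 1'; python3 - <<'E'
from plan import *
go(L(0,0,141.5),-ex)
print(state()[0]["wrist_torque"])
E
```

```text
time_s: 23.25
tcp_pos: [0.608, 0.095, 0.1699]
tool_rot: [-0.048, -0.705, 0.706, 0.048]
ft_force: [-0.8, 4.4, -1.9]
width: 0.0163
t 23.25 tcp [0.608 0.095 0.17 ] local [ -0.473  -0.107 169.88 ] F [-0.797  4.376 -1.869] w 0.016346945503688058
tool x,y,z axes rows: [[-0.991, 0.136, 0.0], [-0.0, -0.0, -1.0], [-0.136, -0.991, 0.0]]
turn deg [-0.013  0.049  0.019] shift after turn cm [ 0.011  2.838 -0.047]
shift now cm [ 0.01   2.838 -0.048]
[0.804 0.184 0.007]
```

```bash
python3 -m creep '0 0.2 0 0 0 0 1; 0 0.2 0 0 0 0 1; 0 0.2 0 0 0 0 1; 0 0.2 0 0 0 0 1; 0 0.2 0 0 0 0 1; 0 0.2 0 0 0 0 1; 0 0.2 0 0 0 0 1; 0 0 0 0 0 0 1; 0 0 0 0 0 0 1; 0 0 0 0 0 0 1'; python3 - <<'E'
from plan import *
go(L(0,0,141.5),-ex)
print(state()[0]["wrist_torque"])
S=get_image("side")
crop(S,"pics/s13.png",200,155,60,65,10)
E
```

```text
time_s: 24.5
tcp_pos: [0.6079, 0.0952, 0.1557]
tool_rot: [-0.048, -0.705, 0.705, 0.048]
ft_force: [-1.4, 4.2, -2.2]
width: 0.016
t 24.5 tcp [0.608 0.095 0.156] local [ -0.325   0.025 155.726] F [-1.433  4.177 -2.164] w 0.016013536602400968
tool x,y,z axes rows: [[-0.991, 0.135, 0.001], [-0.001, 0.0, -1.0], [-0.135, -0.991, 0.0]]
turn deg [-0.004  0.052  0.038] shift after turn cm [-0.003  1.423 -0.032]
shift now cm [-0.004  1.423 -0.033]
[0.884 0.385 0.027]
```

View pics/s13.png

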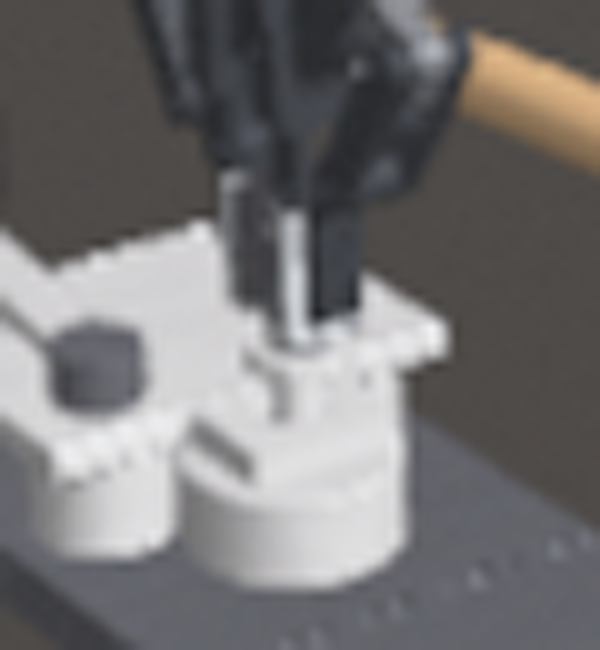

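```bash
python3 -m creep '0 0.2 0 0 0 0 1; 0 0.2 0 0 0 0 1; 0 0.2 0 0 0 0 1; 0 0.2 0 0 0 0 1; 0 0.2 0 0 0 0 1; 0 0.2 0 0 0 0 1; 0 0 0 0 0 0 1; 0 0 0 0 0 0 1; 0 0 0 0 0 0 1; 0 0 0 0 0 0 1'; python3 - <<'E'
from plan import *
go(L(0,0,141.5),-ex)
print(state()[0]["wrist_torque"])
E
```

```text
time_s: 25.8
tcp_pos: [0.6077, 0.0953, 0.1442]
tool_rot: [0.048, 0.706, -0.705, -0.048]
ft_force: [-3.0, 4.5, 1.8]
width: 0.0164
t 25.8 tcp [0.608 0.095 0.144] local [ -0.237   0.249 144.236] F [-2.974  4.523  1.82 ] w 0.016388530419932806
tool x,y,z axes rows: [[-0.991, 0.136, 0.001], [-0.001, 0.0, -1.0], [-0.136, -0.991, -0.0]]
turn deg [0.007 0.05  0.051] shift after turn cm [-0.025  0.274 -0.024]
shift now cm [-0.025  0.274 -0.024]
[ 0.98   0.696 -0.023]
```

```bash
python3 -m creep '0 0.1 0 0 0 0 1; 0 0.1 0 0 0 0 1; 0 0.05 0 0 0 0 1; 0 0 0 0 0 0 1; 0 0 0 0 0 0 1; 0 0 0 0 0 0 1; 0 0 0 0 0 0 1; 0 0 0 0 0 0 1; 0 0 0 0 0 0 1; 0 0 0 0 0 0 1'; python3 - <<'E'
from plan import *
go(L(0,0,141.5),-ex)
S=get_image("side")
crop(S,"pics/s14.png",200,155,60,65,10)
E
```

```text
time_s: 27.05
tcp_pos: [0.6077, 0.0953, 0.142]
tool_rot: [0.048, 0.706, -0.705, -0.048]
ft_force: [-3.2, 4.5, 2.7]
width: 0.0163
t 27.05 tcp [0.608 0.095 0.142] local [ -0.209   0.305 142.003] F [-3.186  4.476  2.676] w 0.016321979507218014
tool x,y,z axes rows: [[-0.991, 0.135, 0.001], [-0.001, 0.0, -1.0], [-0.135, -0.991, -0.0]]
turn deg [0.009 0.051 0.051] shift after turn cm [-0.03   0.05  -0.021]
shift now cm [-0.031  0.05  -0.021]
```

View pics/s14.png

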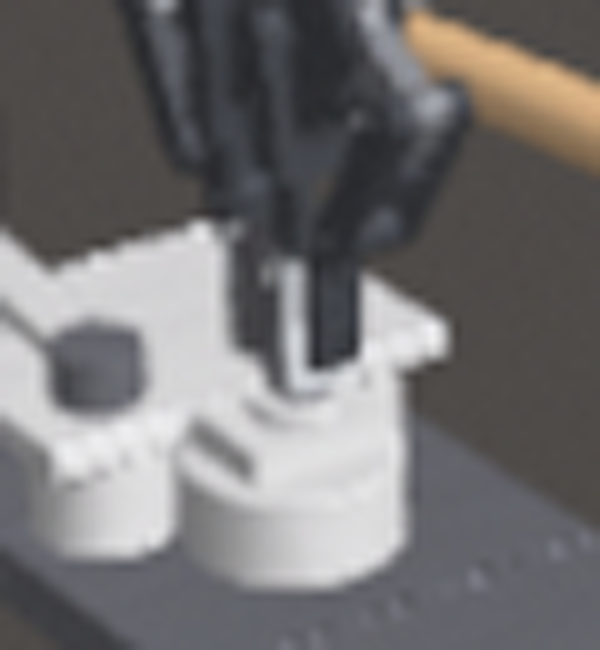

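```bash
python3 -m creep '0 0.1 0 0 0 0 1; 0 0.05 0 0 0 0 1; 0 0 0 0 0 0 1; 0 0 0 0 0 0 1; 0 0 0 0 0 0 1; 0 0 0 0 0 0 1; 0 0 0 0 0 0 1; 0 0 0 0 0 0 1; 0 0 0 0 0 0 1; 0 0 0 0 0 0 1'
```

```text
time_s: 28.35
tcp_pos: [0.6077, 0.0954, 0.1419]
tool_rot: [0.048, 0.706, -0.705, -0.048]
ft_force: [-6.5, 4.1, 9.6]
width: 0.0163
```

```bash
python3 -m creep '0 0 0 0 0 0 0.8; 0 0 0 0 0 0 0.6; 0 0 0 0 0 0 0.5; 0 0 0 0 0 0 0.5; 0 0 0 0 0 0 0.5; 0 -0.5 0 0 0 0 0.5; 0 -1 0 0 0 0 0.5; 0 -1 0 0 0 0 0.5; 0 -1.5 0 0 0 0 0.5; 0 -1.5 0 0 0 0 0.5'; python3 - <<'E'
from plan import *
go(L(0,0,230),-ex)
S=get_image("side")
crop(S,"pics/s15.png",200,135,60,85,9)
E
```

```text
time_s: 29.6
tcp_pos: [0.6083, 0.0952, 0.1965]
tool_rot: [0.048, 0.706, -0.705, -0.048]
ft_force: [-0.1, 0.6, 0.0]
width: 0.0428
t 29.6 tcp [0.608 0.095 0.197] local [ -0.28   -0.303 196.547] F [-0.107  0.616  0.03 ] w 0.04276459889329351
tool x,y,z axes rows: [[-0.991, 0.135, -0.001], [0.001, 0.0, -1.0], [-0.135, -0.991, -0.0]]
turn deg [ 0.019  0.051 -0.052] shift after turn cm [ 0.03  -3.345 -0.028]
shift now cm [ 0.027 -3.345 -0.029]
```

View pics/s15.png

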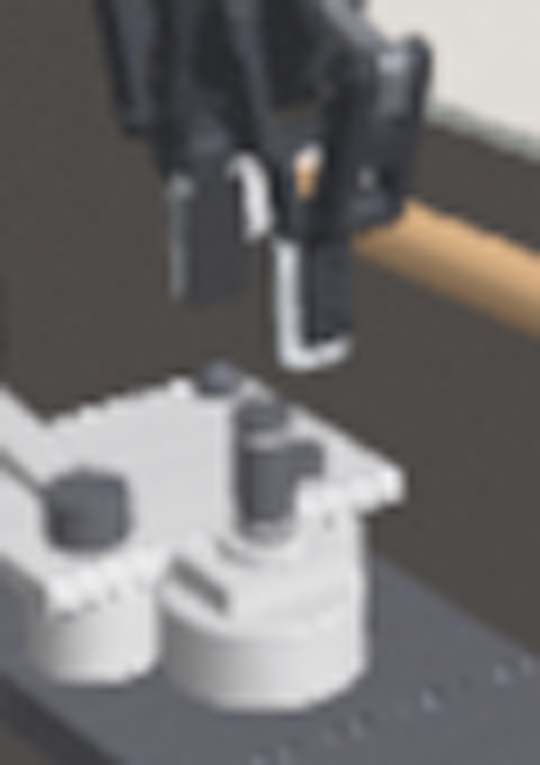

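```bash
python3 -m creep '0 -3 0 0 0 0 0.5; 0 -5 0 0 0 0 0.5; 3 -2 4 0 0 0 0.5; 3 0 5 0 0 0 0.5; 3 0 5 0 0 0 0.5; 3 0 5 0 0 0 0.5; 0 0 5 0 0 0 0.5; 0 0 3 0 0 0 0.5; 0 0 0 0 0 0 0.5; 0 0 0 0 0 0 0.5'; python3 - <<'E'
from plan import *
T=get_image("top");S=get_image("side")
crop(S,"pics/s16.png",195,160,55,65,9); crop(T,"pics/t16.png",180,155,130,80,6)
crop(S,"pics/s16f.png",0,0,512,384,1);crop(T,"pics/t16f.png",0,0,512,384,1)
for h in ([.608,.0945],[.608,.0965]):
  for z in (.103,.056):
    print(h,z,(proj(S,h+[z])[0]-[195,160]+.5)*9-.5,(proj(T,h+[z])[0]-[180,155]+.5)*6-.5)
E
```

```text
time_s: 30.9
tcp_pos: [0.4526, -0.1556, 0.2952]
tool_rot: [0.048, 0.706, -0.705, -0.048]
ft_force: [-0.3, -1.1, -0.3]
width: 0.0424
[0.608, 0.0945] 0.103 [303.36564908 176.14651255] [309.13938492 200.76384744]
[0.608, 0.0945] 0.056 [307.56664056 322.69208285] [315.12102808 217.77166157]
[0.608, 0.0965] 0.103 [298.66334137 173.99337281] [305.11541555 200.76029113]
[0.608, 0.0965] 0.056 [302.9485533  320.41704854] [311.24147922 217.76779518]
```

View pics/s16.png

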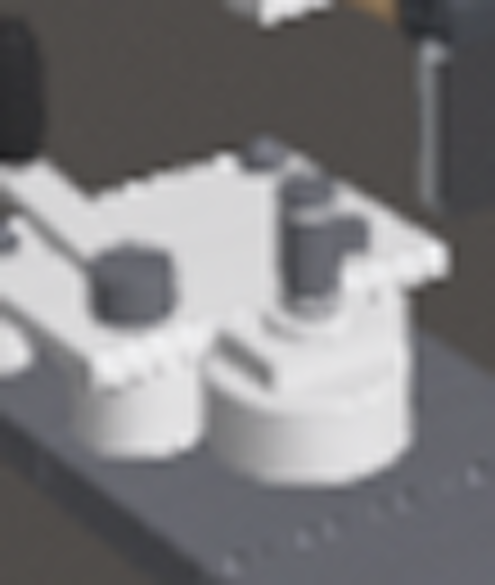

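View pics/t16.png

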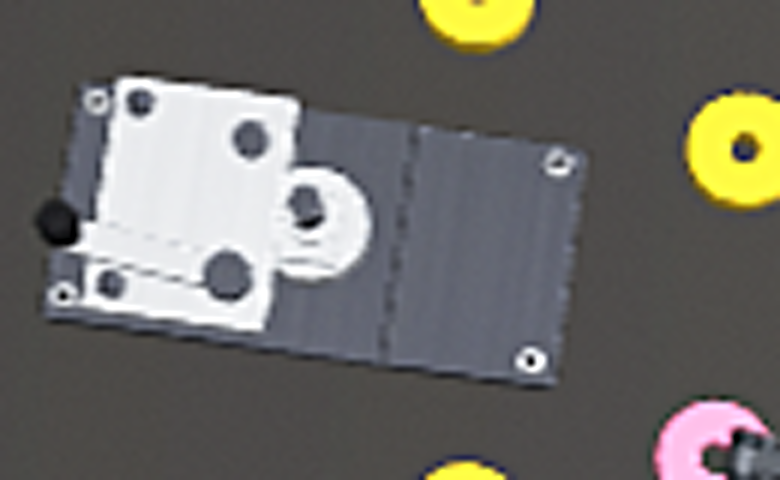

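View pics/t16f.png

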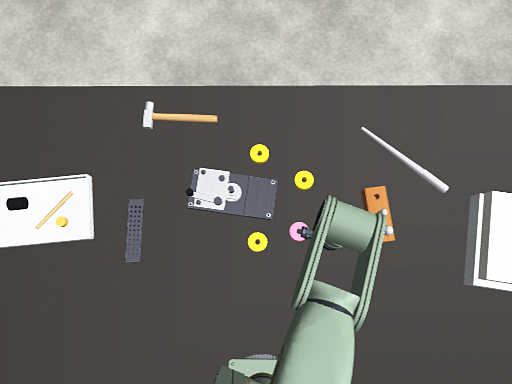

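View pics/s16f.png

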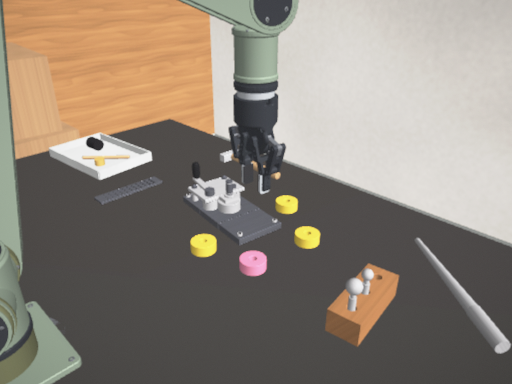

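```bash
python3 - <<'E'
from plant import *
print(get_obs()["dq"].round(4)); print(finish_job())
E
```

```text
[ 0.0049  0.0004  0.0016 -0.0009 -0.0021 -0.0018]
the job is handed in; nothing more can be done
None
```

The bender is ready: the loose roll is in under the top plate against the fixed rolls, and the drop pin is down through plate, roll and base, released. I handed the job in at about 31 s.

- **Roll:** I pushed it in with the two half-closed fingers until it stopped moving forward at about 13 N. The pictures afterwards showed it centred under the tongue, about 2 mm behind the hole axis.
- **Pin:** I lifted it from the block and lowered it in small steps. Side forces stayed at 7 N or less. The push back rose to about 10 N when the pin stopped, with the gripper within 0.4 mm of the height I expected for the collar on the plate. I then let go and backed off.
- **Last pictures:** The pin stands upright with its collar on the top plate, and its top is where a fully seated pin should be, to about 1 pixel (roughly 2 mm). The punches look untouched. The draw plate and the look-alike rolls are where they started, and the arm was clear of everything.
- **Disagreement:** The two cameras put the hole about 2 mm apart along the bender. The hole's dark spot in the side view was also about 2 pixels off the fitted centre. I aimed between the two estimates, and the pin went in without jamming.
- **Not checked directly:** Whether the collar sits perfectly flat comes from the height, force and pictures. I did not measure it.

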